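# Gauge the groove of a chopping block and record its depth

### The arm

A 7-joint arm with a two-finger parallel gripper is mounted at the origin on a cart in front of the work surface, level with it; the furniture and walls round the work are solid. World frame = base frame: x ahead of the robot, y to its left, z up, the work surface at z = 0. Lengths are in m, angles in rad, forces in N, time in s.
With the tool pointing down it reaches from about 0.425 to 0.925 m from the base axis. Payload 6.8 kg.
Tool frame: the origin (TCP) lies midway between the tips of the shut fingers; the grasp point (between the pads) lies 19 mm behind it; z points along the fingers, y is the line along which they close (so a half turn about z gives the same grasp; the last joint's range is limited). The gripper opens to 85 mm and grips with 20 to 120 N. Pads are 22 mm wide; open, the fingers measure 114 mm over their backs; the gripper's body (76 mm by 85 mm) begins 54 mm behind the grasp point. The pads swing forward as they close: fully open they stand 13 mm farther back than shut.
Start: joints at [1.119, 0.477, 0.022, 1.555, -0.011, 1.109, -0.083], TCP at [0.228, -0.636, 0.231] pointing down, gripper open.
Joint ranges: [-2.96, 2.96], [-0.34, 2.1], [-1.41, 1.46], [0.24, 2.44], [-1.37, 4.51], [0.17, 1.92], [-2.96, 2.96]. Speed limits (rad/s): [2.39, 2.39, 3.14, 3.14, 3.14, 3.14, 3.14].

### API

Orientations are given as [roll, pitch, yaw] about the fixed x, y, z axes, in that order (R = Rz(yaw) Ry(pitch) Rx(roll)).
In Python, from plant import r gives the robot as it stands.
- The arm moves only by the tool arm_command, never from a script. Its argument "motion" is a list of rows, each a list of 7 numbers: the shift along the tool's x, y, z in m, then the turn, a rotation vector about the tool's x, y, z in rad, then the closure, from 0 (fully open) to 1 (shut). A call has 1 to 12 rows; each row is the pose to reach, as a shift and turn from the pose commanded when the call began, along the tool's axes at that moment; what a row does not reach only later rows make up. A row lasts 1/8 s, in which the tool goes at most 62.5 mm and 10.7 degrees, less where a joint would pass 70% of its speed; a pose out of reach is approached as far as the arm can. A call with a gripper value outside its range is refused whole. The fingers move at their own pace and stop on an object; the grip force is fixed at half the most. Time passes only in rows, so rows that repeat a pose let the fingers close. It gives the time, the measured TCP pose, the force, the opening and the grip force at its end, in the units of the state.
- r.state(): the state, without advancing time (a new reading comes with each control period).
- r.read_camera(name): name is "scene" or "top"; returns the picture (420x560x3 uint8, red, green, blue); there is no depth.
- r.get_calibration(name): a dict with "camera_matrix" (3x3 intrinsics, pixels), "extrinsics" (4x4, takes a point from camera to world coordinates). Camera axes: x right, y down, z forward; pixel columns grow to the right and rows downward; lengths in m; the calibration is good to about 2 mm. A picture is of the moment at which its call begins. get_calibration takes no time and is no camera call.
- r.sign_off(): hands the job in; it is judged then, once.
The state is a dict: "time_s": time; "q": joint angles; "joint_velocities": joint speeds; "joint_torque": joint torques, N m; "tool_pos": TCP position; "tool_rot": TCP orientation; "contact_force": force on the tool from outside, world axes, zero at the start; "torque": the same for the moment, N m; "opening": finger opening in m; "grip_force": force on a finger pad.
Only numpy, scipy, OpenCV 4.12 (cv2) and the standard library are available. Lean on these libraries where they do the work, as an engineer would, in place of code of your own. Each camera call takes 0.05 s, during which the arm holds its last target. There are 200 camera calls.

### The job

Take the depth gauge from its stand, set its sprung probe into the groove of the chopping block and press down gently but firmly until the gauge's foot sits flat on the block, holding it there for a good second with about 15 N in all (never more than 25 N). Then put the gauge back upright in its stand and slide the marker of the metal strip to the groove depth you read (the depth is 14 mm less the rise of the pin on top of the gauge; the strip counts 1 mm of depth per tick from the end nearest the robot). Leave the other things where they are.

Things in the scene. Friction and masses are not known exactly. Their poses are not given: they have to be found in the camera images.
- board: Chopping block: a light-wood slab, 180 (x) x 140 (y) mm, in a low dark tray (192 x 152 mm, rim 12 mm high), fixed. The slab is shimmed: its level top face stands somewhere between 32 and 44 mm above the worktop, differing from start to start and not measured: it must be felt. One straight groove runs along y. Origin: centre of the tray's underside; z up.
- groove (a point): Above the middle of the groove, 32 mm over the worktop and 30 mm from the block's centre along its +x; axes as the block's. The true mouth is 0 to 12 mm higher. The groove runs 55 mm each way along y, ends closed; 9 mm wide, with 45 degree chamfers (14 mm wide at the mouth). Its depth below the slab's face is even, lies between 4 and 10 mm and differs from start to start.
- stand: Black fixed stand for the gauge, 75 x 64 mm and 28 mm high, with an upright hole of 18 mm diameter in the middle for the probe. Origin: centre of its underside. It and the strip may change sides.
- stand_top (a point): Centre of the stand's top face, in the mouth of the hole. The gauge's foot belongs here.
- gauge: Metal depth gauge, 0.24 kg, loose, upright in the stand. Round foot 52 mm across, 8 mm thick, on a firm cushion (gives 0.08 mm per N); above it a barrel 30 (x) x 26 (y) mm, 13 to 80 mm above the foot's underside: grip across its 26 mm (y), about 50 mm up. Origin: centre of the foot's underside; z up. A steel probe 5 mm thick with a round tip stands out 14 mm below.
- gauge_probe (a joint): How far the sprung probe is pushed into the foot, m: 0 = standing out 14 mm, 0.014 = flush. The spring pushes back with 2 N at 0 and 0.25 N more per mm; the pin's friction adds 0.8 N. With the foot flat on the block and the tip on the groove floor, the depth is 0.014 minus this; it stops growing when the foot lands, and only then the force climbs steeply.
- probe_tip (a point): Lowest point of the probe, on the gauge's axis.
- gauge_pin (a joint): Rise of the hold pin on top of the gauge, m; 0 at the start. The probe pushes it up, and friction keeps it at its highest rise when the probe springs out again: depth read = 0.014 minus this. Driven too high by a bad press, it can be pushed down again while the gauge stands in its stand.
- pin_top (a point): Top of the steel hold pin (6 mm thick), on the gauge's axis: 84 mm above the foot's underside when the pin is down, and 98 mm above the probe's tip whenever the probe is carrying it.
- strip: Flat aluminium record strip, 180 (x) x 50 (y) x 12 mm, fixed, with a black slot along x and 13 ticks 10 mm apart beside it, from x = -60 mm (depth 0, nearest the robot) to x = +60 mm (depth 12 mm); ticks 0, 5 and 10 are longer. Origin: centre of its underside; x along the slot, away from the robot.
- marker (a joint): Travel of the marker along the strip's +x, m: 0 at the near end, 0.12 at the far end. 0.010 stands for 1 mm of depth (a depth of 7 mm is 0.07). It slides with 1.5 N of friction and stays where it is left. It starts between 0 and 0.02.
- marker_top (a point): Centre of the top of the grey marker: an upright block 14 (along the strip's x) x 22 mm whose top is 46 mm above the worktop; it may be gripped across its 14 mm from above, or pushed.
- tea_light: Bystander: tea light in a metal cup, 38 mm across, 15 mm high. Origin: centre of its underside.
- tin_tuna: Bystander: flat round tin, 86 mm across, 40 mm high. Origin: centre of its underside.
- spice_5: Bystander: glass spice jar with a red cap, 45 mm across, 106 mm high. Origin: centre of its underside.
- beaker_blue: Bystander: blue beaker, 72 mm across, 98 mm high. Origin: centre of its underside.
- teaspoon_1: Bystander: teaspoon with a red handle, 132 mm long, lying flat. Origin: centre of its underside.

How it is judged:
On the way:
1. the gauge is pressed upright on the block with 8 to 25 N, so that its foot sits flat, the probe in the groove carrying the pin, for 0.5 s (contact force between gauge and board between 8 and 25 N and angle between gauge's own z axis and vertical below 0.035 rad and value of joint gauge_probe between 0.003 and 0.0108 m and x of probe_tip in the frame of groove between -0.0045 and 0.0045 m and y of probe_tip in the frame of groove between -0.056 and 0.056 m and distance between probe_tip and pin_top below 0.099 m), for 0.5 s.
At the end, for the whole second after the job is handed in: The gauge rests upright in its stand (foot within 10 mm of the stand's centre, flat on it within 3 mm), and the marker stands at 10 mm of travel per mm of depth held by the pin (14 mm minus its rise), within 16 mm of travel (horizontal distance between gauge and stand_top below 0.01 m and z of gauge in the frame of stand_top between -0.003 and 0.003 m and angle between gauge's own z axis and vertical below 0.06 rad and linear speed of gauge below 0.02 m/s and ((value of joint gauge_pin between 0.003199 and 0.003601 m and value of joint marker between 0.088 and 0.124 m) or (value of joint gauge_pin between 0.003599 and 0.004001 m and value of joint marker between 0.084 and 0.12 m) or (value of joint gauge_pin between 0.003999 and 0.004401 m and value of joint marker between 0.08 and 0.116 m) or (value of joint gauge_pin between 0.004399 and 0.004801 m and value of joint marker between 0.076 and 0.112 m) or (value of joint gauge_pin between 0.004799 and 0.005201 m and value of joint marker between 0.072 and 0.108 m) or (value of joint gauge_pin between 0.005199 and 0.005601 m and value of joint marker between 0.068 and 0.104 m) or (value of joint gauge_pin between 0.005599 and 0.006001 m and value of joint marker between 0.064 and 0.1 m) or (value of joint gauge_pin between 0.005999 and 0.006401 m and value of joint marker between 0.06 and 0.096 m) or (value of joint gauge_pin between 0.006399 and 0.006801 m and value of joint marker between 0.056 and 0.092 m) or (value of joint gauge_pin between 0.006799 and 0.007201 m and value of joint marker between 0.052 and 0.088 m) or (value of joint gauge_pin between 0.007199 and 0.007601 m and value of joint marker between 0.048 and 0.084 m) or (value of joint gauge_pin between 0.007599 and 0.008001 m and value of joint marker between 0.044 and 0.08 m) or (value of joint gauge_pin between 0.007999 and 0.008401 m and value of joint marker between 0.04 and 0.076 m) or (value of joint gauge_pin between 0.008399 and 0.008801 m and value of joint marker between 0.036 and 0.072 m) or (value of joint gauge_pin between 0.008799 and 0.009201 m and value of joint marker between 0.032 and 0.068 m) or (value of joint gauge_pin between 0.009199 and 0.009601 m and value of joint marker between 0.028 and 0.064 m) or (value of joint gauge_pin between 0.009599 and 0.010001 m and value of joint marker between 0.024 and 0.06 m) or (value of joint gauge_pin between 0.009999 and 0.010401 m and value of joint marker between 0.02 and 0.056 m) or (value of joint gauge_pin between 0.010399 and 0.010801 m and value of joint marker between 0.016 and 0.052 m))); the robot touches nothing.
It fails at once if the gauge is pressed on the block with more than 25 N (contact force between gauge and board above 25 N).
It fails at once if the gauge topples (angle between gauge's own z axis and vertical above 0.6 rad).
It fails at once if a bystander is shoved more than 30 mm (distance of any of tea_light, tin_tuna, spice_5, beaker_blue, teaspoon_1 from where it was at the start of the episode above 0.03 m).
It also fails if it takes over 64 s, if anything falls off the work surface, if the arm or the gripper's body presses on something with over 40 N, if the wrist force passes 120 N, or if a joint passes its speed limit or range.

## Working session

There is one attempt and no reset: what is moved stays moved. The work goes in short steps, Python scripts to look and compute and a tool call to move; the robot and the scene stay as the last step left them, time stands still between calls to the robot, and variables do not carry over. Pictures are saved under pics/ and viewed, at most 10 in all, crops included, and the job is handed in when it is done.

Besides the shell and the picture viewer there is one more tool, called after ">>>" by a JSON object that holds its "name" and its "arguments", one argument or row to a line. arm_command: Moves the arm, as the interface text tells. Its arguments: {"type":"object","properties":{"motion":{"type":"array"}},"required":["motion"]}

```bash
mkdir -p pics; python3 - <<'E'
from plant import r
import cv2, numpy as np
s=r.state(); print({k:np.round(v,3).tolist() for k,v in s.items()})
for n in("top","scene"):
    cv2.imwrite(f"pics/{n}0.png",r.read_camera(n)[:,:,::-1])
    c=r.get_calibration(n); print(n,np.round(c["camera_matrix"],1).tolist(),np.round(c["extrinsics"],3).tolist())
E
```

```text
{'time_s': 0.0, 'q': [1.119, 0.478, 0.022, 1.556, -0.012, 1.109, -0.083], 'joint_velocities': [0.001, 0.002, 0.001, -0.0, 0.0, 0.0, -0.001], 'joint_torque': [-0.001, -59.645, 1.608, -28.121, 0.012, 0.009, -0.0], 'tool_pos': [0.227, -0.635, 0.23], 'tool_rot': [-3.14, 0.0, 0.344], 'contact_force': [0.0, -0.156, -0.387], 'torque': [-0.001, -0.022, -0.04], 'grip_force': 0.0, 'opening': 0.085}
top [[449.6, 0.0, 280.8], [0.0, 449.6, 207.9], [0.0, 0.0, 1.0]] [[-0.008, -0.98, 0.197, 0.32], [-1.0, 0.008, 0.002, -0.181], [-0.003, -0.197, -0.98, 1.398], [0.0, 0.0, 0.0, 1.0]]
scene [[472.4, 0.0, 275.7], [0.0, 472.4, 204.8], [0.0, 0.0, 1.0]] [[-0.682, -0.531, 0.502, -0.052], [-0.731, 0.509, -0.455, 0.374], [-0.014, -0.678, -0.735, 0.963], [0.0, 0.0, 0.0, 1.0]]
```

View pics/top0.png

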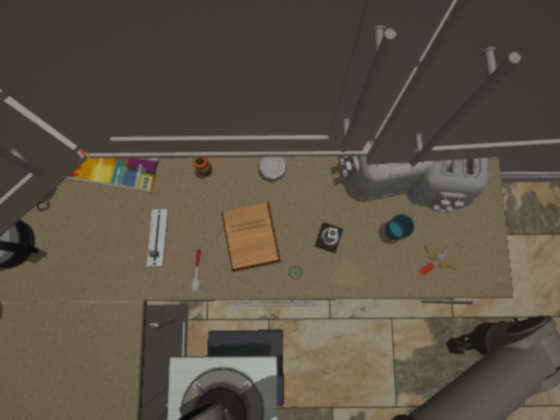

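View pics/scene0.png

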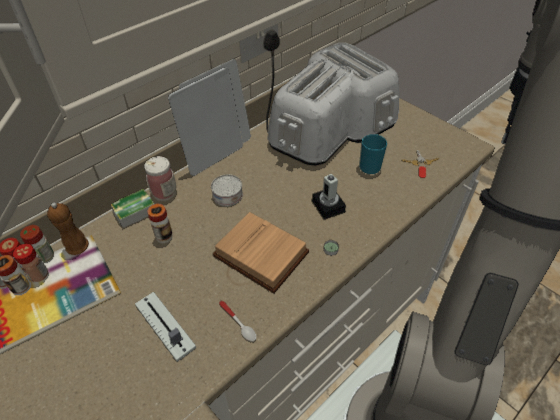

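The top view shows the strip at about (157,238), the board at (250,236) with its groove along image rows, and the gauge in its stand at (330,237). In the scene view the gauge is at (328,195), the strip at (165,325) and the board at (261,250). I'll enlarge both for exact features.

```bash
cat > h.py <<'E'
import numpy as np, cv2
from plant import r
def ray(n,uv,z):
    c=r.get_calibration(n); T=np.array(c["extrinsics"]); K=np.array(c["camera_matrix"])
    d=T[:3,:3]@np.linalg.solve(K,[uv[0],uv[1],1.]); o=T[:3,3]
    return (o+d*(z-o[2])/d[2])[:2]
def proj(n,p):
    c=r.get_calibration(n); T=np.array(c["extrinsics"]); K=np.array(c["camera_matrix"])
    q=K@(T[:3,:3].T@(np.asarray(p)-T[:3,3])); return q[:2]/q[2]
E
python3 - <<'E'
from h import *
t=cv2.imread("pics/top0.png")
c=t[195:285,140:350]; cv2.imwrite("pics/ctop.png",cv2.resize(c,None,fx=3.8,fy=3.8,interpolation=cv2.INTER_CUBIC))
s=cv2.imread("pics/scene0.png")
a=cv2.resize(s[160:225,300:355],None,fx=6,fy=6,interpolation=cv2.INTER_CUBIC)
b=cv2.resize(s[285:365,125:200],None,fx=5,fy=5,interpolation=cv2.INTER_CUBIC)
o=np.zeros((400,710,3),np.uint8); o[:390,:330]=a; o[:400,335:710]=b; cv2.imwrite("pics/csc.png",o)
g=cv2.cvtColor(t,cv2.COLOR_BGR2HSV)
def rep(name,m,x0,x1,y0,y1,z):
    M=np.zeros(m.shape,np.uint8); M[y0:y1,x0:x1]=m[y0:y1,x0:x1]
    cs,_=cv2.findContours(M,cv2.RETR_EXTERNAL,cv2.CHAIN_APPROX_NONE); k=max(cs,key=cv2.contourArea)
    rc=cv2.minAreaRect(k); bx=cv2.boxPoints(rc); w=np.array([ray("top",p,z) for p in bx])
    e=[w[1]-w[0],w[2]-w[1]]
    print(name,np.round(rc[0],1),np.round(bx,1).tolist(),"ctr",np.round(w.mean(0),4),"sides",[round(float(np.hypot(*v)),4) for v in e],"ang",[round(float(np.arctan2(v[1],v[0])),3) for v in e])
rep("strip",((g[...,2]>135)&(g[...,1]<60)).astype(np.uint8)*255,140,180,200,275,.012)
rep("stand",(g[...,2]<50).astype(np.uint8)*255,310,350,215,260,.028)
rep("board",((g[...,1]>110)&(g[...,0]<20)&(g[...,2]>60)).astype(np.uint8)*255,215,288,195,280,.038)
E
```

```text
strip [156.7 236.6] [[146.8000030517578, 264.20001220703125], [151.5, 207.8000030517578], [166.60000610351562, 209.0], [161.89999389648438, 265.5]] ctr [0.5113 0.208 ] sides [0.1768, 0.0478] ang [-0.033, -1.664]
stand [326.7 242.6] [[315.1000061035156, 245.3000030517578], [319.79998779296875, 232.89999389648438], [338.20001220703125, 239.8000030517578], [333.5, 252.1999969482422]] ctr [ 0.4854 -0.3177] sides [0.0409, 0.0599] ang [-0.379, -1.943]
board [250.3 236.3] [[220.5, 210.89999389648438], [268.6000061035156, 201.6999969482422], [280.0, 261.79998779296875], [231.89999389648438, 270.8999938964844]] ctr [ 0.5064 -0.0845] sides [0.1508, 0.1883] ang [-1.387, -2.96]
```

View pics/ctop.png

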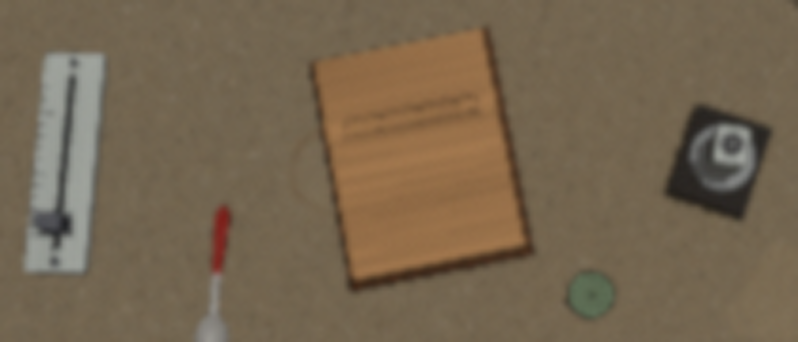

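View pics/csc.png

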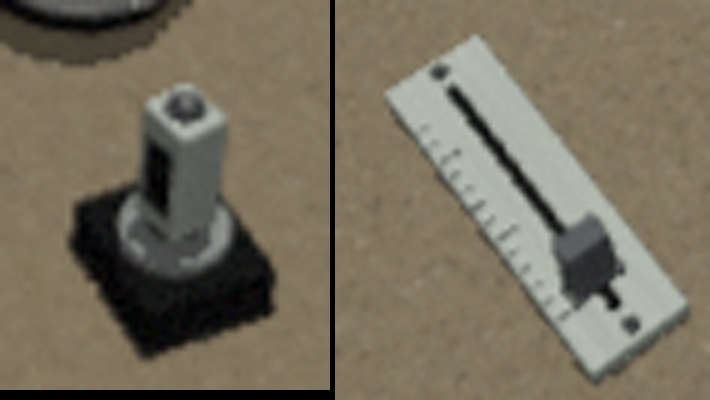

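The top crop shows the gauge in the stand with its pin at about (733,144), stand corners at (697,104), (771,129), (742,219), (666,193), and groove edges near (344,115)–(480,93) and (345,139)–(482,116). The marker is at about (52,222). The scene crop shows the pin at (185,97) and the marker near the near end of the strip.

```bash
cat >> h.py <<'E'
def ct(p): return (np.array(p)+.5)/3.8-.5+[140,195]
def cs(p): return (np.array(p)+.5)/6-.5+[300,160]
E
python3 - <<'E'
from h import *
P=lambda pts,z:np.array([ray("top",ct(p),z) for p in pts])
def ang(v): return round(float(np.arctan2(v[1],v[0])),3)
f=lambda a:np.round(a,4).tolist()
st=P([(697,104),(771,129),(742,219),(666,193)],.028); print("stand",f(st.mean(0)),[ (round(float(np.hypot(*(st[(i+1)%4]-st[i]))),4),ang(st[(i+1)%4]-st[i])) for i in range(4)])
print("pin top",f(ray("top",ct((733,144)),.112)),"scene",f(ray("scene",cs((185,97)),.112)))
print("barrel top-cam",f(P([(716,128),(750,128),(748,164),(714,162)],.108)))
g=P([(344,115),(480,93),(482,116),(345,139)],.038); print("groove",f(g.mean(0)),f(g),[(round(float(np.hypot(*(g[(i+1)%4]-g[i]))),4),ang(g[(i+1)%4]-g[i])) for i in range(4)])
b=P([(312,62),(487,28),(531,250),(351,289)],.025); print("board",f(b.mean(0)),[(round(float(np.hypot(*(b[(i+1)%4]-b[i]))),4),ang(b[(i+1)%4]-b[i])) for i in range(4)])
th=np.mean([ang(b[0]-b[3]),ang(b[1]-b[2])]);print(th,"groove from board",f(b.mean(0)+.03*np.array([np.cos(th),np.sin(th)])))
s=P([(45,53),(105,53),(86,271),(24,271)],.012); print("strip",f(s.mean(0)),ang(s[0]-s[3]),ang(s[1]-s[2]))
# groove edges refine: dark profile along board x in top & scene views
import cv2
for n in("top","scene"):
    im=cv2.cvtColor(cv2.imread(f"pics/{n}0.png"),cv2.COLOR_BGR2GRAY).astype(np.float32)
    c=b.mean(0); ex=np.array([np.cos(th),np.sin(th)]); ey=np.array([-ex[1],ex[0]])
    for z in(.034,.042):
        prof=[]
        for x in np.arange(.010,.052,.002):
            q=np.array([proj(n,[*(c+ex*x+ey*y),z]) for y in np.linspace(-.045,.045,40)],np.float32)
            prof.append(cv2.remap(im,q[:,0][None],q[:,1][None],cv2.INTER_LINEAR).mean())
        print(n,z,np.round(prof).astype(int).tolist())
# pose in tool frame
S=r.state(); print(f(S["tool_pos"]),f(S["tool_rot"]))
E
```

```text
stand [0.5024, -0.3249] [(0.063, -1.911), (0.0771, 2.801), (0.0641, 1.23), (0.0771, -0.355)]
pin top [0.5042, -0.3271] scene [0.507, -0.3253]
barrel top-cam [[0.5172, -0.3149], [0.5169, -0.3409], [0.4893, -0.3384], [0.4911, -0.3127]]
groove [0.5399, -0.0783] [[0.541, -0.0228], [0.558, -0.1325], [0.5392, -0.1341], [0.5214, -0.0239]] [(0.111, -1.416), (0.0189, -3.058), (0.1116, 1.731), (0.0196, 0.055)]
board [0.5091, -0.0835] [(0.1459, -1.383), (0.1854, -2.953), (0.1468, 1.775), (0.1879, 0.184)]
0.1865 groove from board [0.5386, -0.0779]
strip [0.5094, 0.2077] -0.046 -0.044
top 0.034 [121, 121, 120, 118, 115, 110, 106, 103, 103, 108, 112, 114, 111, 106, 102, 104, 108, 112, 115, 116, 117]
top 0.042 [121, 121, 119, 116, 112, 107, 103, 103, 106, 111, 114, 112, 107, 103, 103, 106, 111, 114, 115, 116, 118]
scene 0.034 [138, 139, 140, 140, 138, 134, 129, 125, 119, 118, 126, 134, 134, 125, 113, 115, 121, 124, 131, 133, 133]Traceback (most recent call last):
  File "<stdin>", line 20, in <module>
  File "h.py", line 8, in proj
    c=r.get_calibration(n); T=np.array(c["extrinsics"]); K=np.array(c["camera_matrix"])
ValueError: time passes only in moves, steps and waits
```

```bash
cat > h.py <<'E'
import numpy as np, cv2
from plant import r
from functools import lru_cache
from scipy.spatial.transform import Rotation as R
@lru_cache
def cal(n):
    c=r.get_calibration(n); return np.array(c["extrinsics"]),np.array(c["camera_matrix"])
def ray(n,uv,z):
    T,K=cal(n); d=T[:3,:3]@np.linalg.solve(K,[uv[0],uv[1],1.]); o=T[:3,3]
    return (o+d*(z-o[2])/d[2])[:2]
def proj(n,p):
    T,K=cal(n); q=K@(T[:3,:3].T@(np.asarray(p)-T[:3,3])); return q[:2]/q[2]
def ct(p): return (np.array(p)+.5)/3.8-.5+[140,195]
def cs(p): return (np.array(p)+.5)/6-.5+[300,160]
def go(pos,yaw):
    s=r.state(); A=R.from_euler("xyz",s["tool_rot"]); B=R.from_euler("xyz",[np.pi,0,yaw])
    print("t",round(s["time_s"],2),"shift",np.round(A.inv().apply(np.array(pos)-s["tool_pos"]),4).tolist(),"turn",np.round((A.inv()*B).as_rotvec(),4).tolist())
E
python3 - <<'E'
from h import *
w=np.array([ray("scene",cs(p),.108) for p in [(147,105),(183,138),(228,118),(193,88)]])
print(np.round(w,4).tolist(),np.round(w.mean(0),4))
for i in range(4): v=w[(i+1)%4]-w[i]; print(round(float(np.hypot(*v)),4),round(float(np.arctan2(v[1],v[0])),3))
go([.505,-.326,.16],-.05)
E
```

```text
[[0.5177, -0.3131], [0.4931, -0.3093], [0.488, -0.3323], [0.5111, -0.3353]] [ 0.5025 -0.3225]
0.0248 2.989
0.0236 -1.789
0.0232 -0.129
0.0232 1.283
t 0.1 shift [0.3656, -0.1972, 0.0707] turn [-0.0016, 0.0005, 0.3938]
```

>>> {"name": "arm_command", "arguments": {
  "motion": [
    [0.05, -0.027, 0, 0, 0, 0.1, 0],
    [0.1, -0.054, 0, 0, 0, 0.2, 0],
    [0.15, -0.081, 0, 0, 0, 0.3, 0],
    [0.2, -0.108, 0.02, 0, 0, 0.4, 0],
    [0.25, -0.135, 0.03, 0, 0, 0.464, 0],
    [0.3, -0.162, 0.05, 0, 0, 0.464, 0],
    [0.35, -0.188, 0.07, 0, 0, 0.464, 0],
    [0.365, -0.198, 0.07, 0, 0, 0.464, 0],
    [0.365, -0.198, 0.07, 0, 0, 0.464, 0],
    [0.365, -0.198, 0.07, 0, 0, 0.464, 0]
  ]
}}

```text
time_s: 1.35
tool_pos: [0.5031, -0.3284, 0.1618]
tool_rot: [3.14, 0.0, -0.123]
contact_force: [-0.9, -0.8, 0.0]
opening: 0.0852
grip_force: 0.0
```

```bash
python3 - <<'E'
from h import *
go([.504,-.325,.059],-.12); s=r.state(); print(s["tool_pos"],s["tool_rot"],s["contact_force"])
im=r.read_camera("scene")[:,:,::-1]; t=r.read_camera("top")[:,:,::-1]
o=np.hstack([cv2.resize(im[130:230,280:380],None,fx=4,fy=4),cv2.resize(t[185:285,280:380],None,fx=4,fy=4)]); cv2.imwrite("pics/a.png",o)
E
```

```text
t 1.35 shift [0.0005, -0.0036, 0.1028] turn [0.0015, 0.0, -0.0032]
[ 0.50309924 -0.32840777  0.16179777] [ 3.14009032e+00  7.12945719e-06 -1.23235541e-01] [-0.88678824 -0.83279434  0.03959075]
```

View pics/a.png

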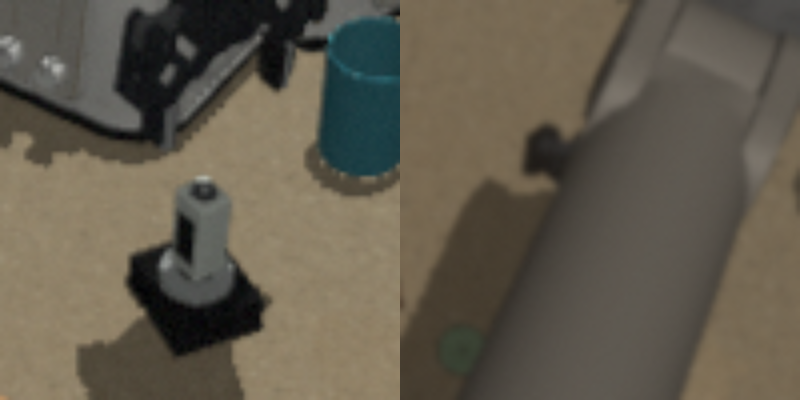

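The gauge stands undisturbed with the open gripper above it, and the beaker is clear. I'll descend and grip.

>>> {"name": "arm_command", "arguments": {
  "motion": [
    [0.0005, -0.0036, 0.03, 0, 0, 0, 0],
    [0.0005, -0.0036, 0.06, 0, 0, 0, 0],
    [0.0005, -0.0036, 0.09, 0, 0, 0, 0],
    [0.0005, -0.0036, 0.103, 0, 0, 0, 0],
    [0.0005, -0.0036, 0.103, 0, 0, 0, 0],
    [0.0005, -0.0036, 0.103, 0, 0, 0, 0.6],
    [0.0005, -0.0036, 0.103, 0, 0, 0, 0.8],
    [0.0005, -0.0036, 0.103, 0, 0, 0, 0.9],
    [0.0005, -0.0036, 0.103, 0, 0, 0, 1],
    [0.0005, -0.0036, 0.103, 0, 0, 0, 1],
    [0.0005, -0.0036, 0.103, 0, 0, 0, 1],
    [0.0005, -0.0036, 0.103, 0, 0, 0, 1]
  ]
}}

```text
time_s: 2.95
tool_pos: [0.5058, -0.3229, 0.0587]
tool_rot: [3.141, -0.001, -0.12]
contact_force: [-0.1, -0.2, 5.6]
opening: 0.0255
grip_force: 62.9
```

>>> {"name": "arm_command", "arguments": {
  "motion": [
    [0, 0, -0.01, 0, 0, 0, 1],
    [0, 0, -0.03, 0, 0, 0, 1],
    [0, 0, -0.05, 0, 0, 0, 1],
    [0, 0, -0.07, 0, 0, 0, 1],
    [0, 0, -0.07, 0, 0, 0, 1],
    [0, 0, -0.07, 0, 0, 0, 1]
  ]
}}

```text
time_s: 3.7
tool_pos: [0.5046, -0.3221, 0.1274]
tool_rot: [-3.141, 0.002, -0.12]
contact_force: [-0.2, -0.1, -2.7]
opening: 0.0254
grip_force: 61.9
```

```bash
python3 - <<'E'
from h import *
s=r.state(); print(s["tool_pos"],s["contact_force"],s["torque"],s["opening"]); go([.5395,-.078,.128],-.12)
E
```

```text
[ 0.50462452 -0.32209023  0.12737673] [-0.22858941 -0.11306946 -2.66773906] [-0.00821281  0.03293161 -0.02130871] 0.025435745513630304
t 3.7 shift [0.0054, -0.2465, -0.0005] turn [-0.0007, 0.0016, -0.0001]
```

>>> {"name": "arm_command", "arguments": {
  "motion": [
    [0.001, -0.03, 0, 0, 0, 0, 1],
    [0.002, -0.07, 0, 0, 0, 0, 1],
    [0.003, -0.11, 0, 0, 0, 0, 1],
    [0.004, -0.15, 0, 0, 0, 0, 1],
    [0.005, -0.19, 0, 0, 0, 0, 1],
    [0.0054, -0.225, 0, 0, 0, 0, 1],
    [0.0054, -0.2465, 0, 0, 0, 0, 1],
    [0.0054, -0.2465, 0, 0, 0, 0, 1],
    [0.0054, -0.2465, 0, 0, 0, 0, 1],
    [0.0054, -0.2465, 0, 0, 0, 0, 1]
  ]
}}

```text
time_s: 4.95
tool_pos: [0.5399, -0.08, 0.128]
tool_rot: [3.141, 0.001, -0.122]
contact_force: [0.9, -0.4, -1.7]
opening: 0.0251
grip_force: 61.9
```

```bash
python3 - <<'E'
from h import *
s=r.state(); print(s["tool_pos"],s["contact_force"],s["torque"]); go([.5395,-.078,.128],-.12)
im=r.read_camera("scene")[:,:,::-1]; t=r.read_camera("top")[:,:,::-1]
cv2.imwrite("pics/b_scene.png",im);cv2.imwrite("pics/b_top.png",t)
print(proj("scene",[.5395,-.078,.084]),proj("scene",[.5395,-.078,.098]))
o=np.hstack([cv2.resize(im[170:290,210:310],None,fx=5,fy=5,interpolation=cv2.INTER_CUBIC),cv2.resize(t[190:290,220:280],None,fx=5,fy=6,interpolation=cv2.INTER_CUBIC)]); cv2.imwrite("pics/b.png",o)
E
```

```text
[ 0.53987465 -0.07999391  0.12797342] [ 0.93140218 -0.39141238 -1.66891036] [-0.04120399 -0.08168105 -0.02404449]
t 4.95 shift [-0.0006, -0.0019, -0.0] turn [0.0007, 0.0006, -0.0023]
[250.74993859 226.26880754] [250.44268343 222.52684647]
```

View pics/b.png

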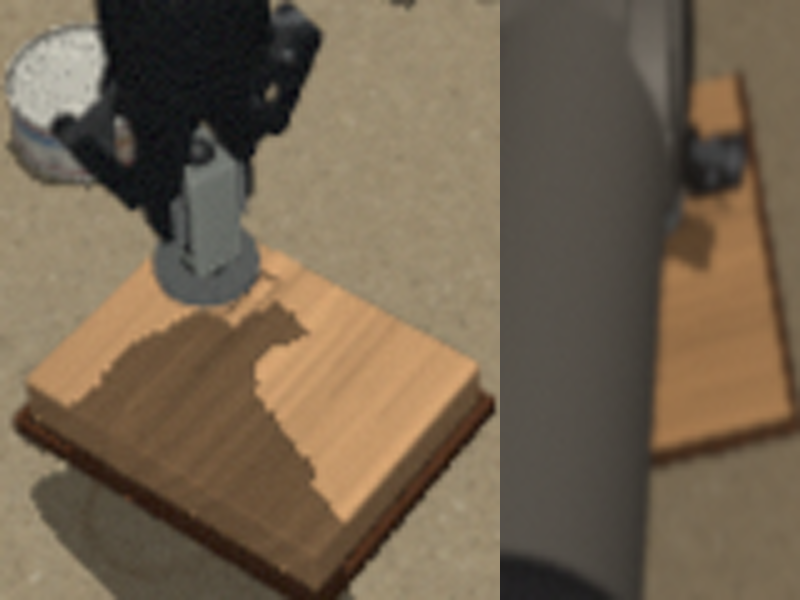

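```bash
python3 - <<'E'
from h import *
f=lambda p:(np.array(p)+.5)/5-.5+[210,170]
s=r.state(); p=s["tool_pos"]; print(p)
print("pin ray",ray("scene",f((201,150)),.182))
for dx in(-.004,0,.004):
    a=np.linspace(0,6.28,200); c=np.array([proj("scene",[p[0]+dx+.026*np.cos(t),p[1]+.026*np.sin(t),.0975]) for t in a]); c=(c-[210,170])*5+2
    print(dx,c.min(0),c.max(0))
# groove dips in scene and top, initial images
b=np.array([.5091,-.0835]);th=.1865; ex=np.array([np.cos(th),np.sin(th)]); ey=np.array([-ex[1],ex[0]])
for n in("top","scene"):
    im=cv2.cvtColor(cv2.imread(f"pics/{n}0.png"),cv2.COLOR_BGR2GRAY).astype(np.float32)
    for yr in((-.045,-.005),(.005,.045)):
        pr=[]; X=np.arange(.016,.050,.002)
        for x in X:
            q=np.array([proj(n,[*(b+ex*x+ey*y),.038]) for y in np.linspace(*yr,30)],np.float32)
            pr.append(cv2.remap(im,q[:,0][None],q[:,1][None],cv2.INTER_LINEAR).mean())
        print(n,yr,np.round(pr).astype(int).tolist())
E
```

```text
[ 0.54009065 -0.07957492  0.12816941]
pin ray [ 0.53497415 -0.07807398]
-0.004 [157.39828663 227.01189367] [265.32448708 309.2208765 ]
0 [152.04597234 222.58933413] [259.78588624 304.51232938]
0.004 [146.71251032 218.18210391] [254.26677933 299.82061409]
top (-0.045, -0.005) [117, 113, 108, 104, 101, 103, 107, 111, 111, 108, 102, 101, 103, 108, 113, 115, 116]
top (0.005, 0.045) [118, 114, 110, 106, 104, 107, 111, 115, 114, 111, 106, 104, 106, 110, 113, 115, 116]
scene (-0.045, -0.005) [138, 134, 129, 125, 118, 115, 124, 133, 132, 120, 107, 111, 118, 123, 131, 133, 134]
scene (0.005, 0.045) [139, 135, 130, 124, 119, 120, 129, 136, 137, 129, 118, 120, 124, 127, 132, 133, 133]
```

>>> {"name": "arm_command", "arguments": {
  "motion": [
    [0.0005, 0, 0.012, 0, 0, 0, 1],
    [0.0005, 0, 0.024, 0, 0, 0, 1],
    [0.0005, 0, 0.036, 0, 0, 0, 1],
    [0.0005, 0, 0.042, 0, 0, 0, 1],
    [0.0005, 0, 0.042, 0, 0, 0, 1],
    [0.0005, 0, 0.042, 0, 0, 0, 1]
  ]
}}

```text
time_s: 5.8
tool_pos: [0.5411, -0.0785, 0.0866]
tool_rot: [-3.142, -0.001, -0.12]
contact_force: [0.7, -0.4, -2.4]
opening: 0.0255
grip_force: 61.9
```

>>> {"name": "arm_command", "arguments": {
  "motion": [
    [0, 0, 0.002, 0, 0, 0, 1],
    [0, 0, 0.004, 0, 0, 0, 1],
    [0, 0, 0.004, 0, 0, 0, 1]
  ]
}}

```text
time_s: 6.18
tool_pos: [0.5407, -0.0785, 0.0822]
tool_rot: [3.142, 0.0, -0.12]
contact_force: [1.2, -0.1, -2.2]
opening: 0.0257
grip_force: 61.9
```

>>> {"name": "arm_command", "arguments": {
  "motion": [
    [0, 0, 0.002, 0, 0, 0, 1],
    [0, 0, 0.004, 0, 0, 0, 1],
    [0, 0, 0.004, 0, 0, 0, 1]
  ]
}}

```text
time_s: 6.55
tool_pos: [0.5409, -0.0785, 0.0784]
tool_rot: [-3.142, -0.0, -0.12]
contact_force: [-1.3, 0.1, 0.8]
opening: 0.0252
grip_force: 62.1
```

>>> {"name": "arm_command", "arguments": {
  "motion": [
    [0, 0, 0.001, 0, 0, 0, 1],
    [0, 0, 0.002, 0, 0, 0, 1],
    [0, 0, 0.002, 0, 0, 0, 1]
  ]
}}

```text
time_s: 6.92
tool_pos: [0.5409, -0.0786, 0.0763]
tool_rot: [3.142, -0.0, -0.12]
contact_force: [0.2, -0.3, 2.3]
opening: 0.0254
grip_force: 62.2
```

>>> {"name": "arm_command", "arguments": {
  "motion": [
    [0, 0, 0.001, 0, 0, 0, 1],
    [0, 0, 0.001, 0, 0, 0, 1]
  ]
}}

```text
time_s: 7.18
tool_pos: [0.5409, -0.0785, 0.0753]
tool_rot: [-3.142, -0.0, -0.12]
contact_force: [-0.8, -0.6, 2.4]
opening: 0.0251
grip_force: 62.2
```

>>> {"name": "arm_command", "arguments": {
  "motion": [
    [0, 0, 0.001, 0, 0, 0, 1],
    [0, 0, 0.001, 0, 0, 0, 1]
  ]
}}

```text
time_s: 7.42
tool_pos: [0.5409, -0.0786, 0.0743]
tool_rot: [3.142, -0.0, -0.12]
contact_force: [-0.7, 0.8, 2.3]
opening: 0.0254
grip_force: 62.3
```

>>> {"name": "arm_command", "arguments": {
  "motion": [
    [0, 0, 0.001, 0, 0, 0, 1],
    [0, 0, 0.001, 0, 0, 0, 1]
  ]
}}

```text
time_s: 7.68
tool_pos: [0.5409, -0.0786, 0.0733]
tool_rot: [3.142, -0.0, -0.12]
contact_force: [-0.6, 0.6, 2.6]
opening: 0.0257
grip_force: 62.3
```

>>> {"name": "arm_command", "arguments": {
  "motion": [
    [0, 0, 0.001, 0, 0, 0, 1],
    [0, 0, 0.001, 0, 0, 0, 1]
  ]
}}

```text
time_s: 7.92
tool_pos: [0.5409, -0.0786, 0.0723]
tool_rot: [-3.142, -0.0, -0.12]
contact_force: [-0.1, 0.1, 3.0]
opening: 0.0253
grip_force: 62.3
```

>>> {"name": "arm_command", "arguments": {
  "motion": [
    [0, 0, 0.001, 0, 0, 0, 1],
    [0, 0, 0.001, 0, 0, 0, 1]
  ]
}}

```text
time_s: 8.18
tool_pos: [0.5409, -0.0786, 0.0717]
tool_rot: [3.142, -0.0, -0.12]
contact_force: [-2.2, -0.0, 7.0]
opening: 0.0252
grip_force: 63.2
```

>>> {"name": "arm_command", "arguments": {
  "motion": [
    [0, 0, 0.0005, 0, 0, 0, 1],
    [0, 0, 0.0005, 0, 0, 0, 1],
    [0, 0, 0.0005, 0, 0, 0, 1]
  ]
}}

```text
time_s: 8.55
tool_pos: [0.5409, -0.0786, 0.0715]
tool_rot: [3.142, -0.0, -0.12]
contact_force: [-3.1, 0.2, 10.1]
opening: 0.0255
grip_force: 63.4
```

>>> {"name": "arm_command", "arguments": {
  "motion": [
    [0, 0, 0.0004, 0, 0, 0, 1],
    [0, 0, 0.0004, 0, 0, 0, 1],
    [0, 0, 0.0004, 0, 0, 0, 1],
    [0, 0, 0.0004, 0, 0, 0, 1],
    [0, 0, 0.0004, 0, 0, 0, 1],
    [0, 0, 0.0004, 0, 0, 0, 1],
    [0, 0, 0.0004, 0, 0, 0, 1],
    [0, 0, 0.0004, 0, 0, 0, 1],
    [0, 0, 0.0004, 0, 0, 0, 1],
    [0, 0, 0.0004, 0, 0, 0, 1]
  ]
}}

```text
time_s: 9.8
tool_pos: [0.541, -0.0786, 0.0714]
tool_rot: [3.142, -0.0, -0.12]
contact_force: [-3.6, 0.1, 11.5]
opening: 0.0255
grip_force: 63.7
```

```bash
python3 - <<'E'
from h import *
s=r.state(); print(s["tool_pos"],s["tool_rot"],s["contact_force"],s["torque"])
im=r.read_camera("scene")[:,:,::-1]; cv2.imwrite("pics/c_scene.png",im)
cv2.imwrite("pics/c.png",cv2.resize(im[170:290,195:325],None,fx=5,fy=5,interpolation=cv2.INTER_CUBIC))
E
```

```text
[ 0.54095319 -0.07856098  0.07135047] [ 3.14155590e+00 -4.08037367e-04 -1.20354468e-01] [-3.56512513  0.09834508 11.5101093 ] [ 0.1069419   0.85233216 -0.0184924 ]
```

View pics/c.png

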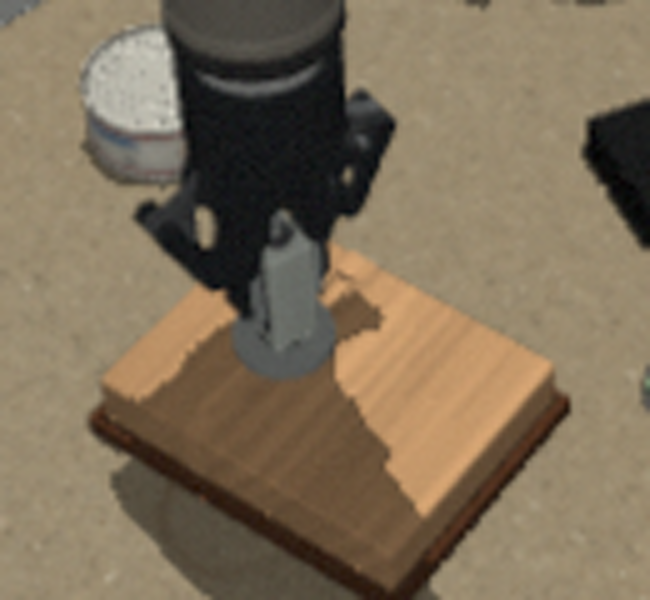

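The foot is flat on the block with its ellipse spanning about x 233–337, its bottom edge at y 378, and the pin at about (285,225). I'll check tilt from the foot and pin columns.

```bash
python3 - <<'E'
from h import *
toc=lambda q:(q+.5-[195,170])*5-.5
p=np.array([.5405,-.0786]); F=.0407
a=np.linspace(0,6.28,200)
for dx in(-.002,0,.002):
  c=toc(np.array([proj("scene",[p[0]+dx+.026*np.cos(t),p[1]+.026*np.sin(t),F]) for t in a])); d=toc(np.array([proj("scene",[p[0]+dx+.026*np.cos(t),p[1]+.026*np.sin(t),F+.008]) for t in a]))
  print(dx,"foot x",c[:,0].min().round(1),d[:,0].max().round(1),d[:,0].min().round(1),"bottom",c[:,1].max().round(1))
for tx in(-.04,0,.04):
  for rise in (.006,.009):
    h=.084+rise; print("tilt",tx,"rise",rise,toc(proj("scene",[p[0]+tx*h,p[1],F+h])).round(1))
  th=-.12
  for sx,sy in((-1,1),(-1,-1),(1,1)):
    o=np.array([np.cos(th)*sx*.015-np.sin(th)*sy*.013,np.sin(th)*sx*.015+np.cos(th)*sy*.013])
    print("  edge",sx,sy,*[toc(proj("scene",[p[0]+o[0]+tx*h,p[1]+o[1],F+h])).round(1) for h in(.013,.080)])
E
```

```text
-0.002 foot x 235.5 339.0 234.4 bottom 380.9
0 foot x 232.9 336.3 231.8 bottom 378.6
0.002 foot x 230.4 333.6 229.3 bottom 376.3
tilt -0.04 rise 0.006 [280.1 221.9]
tilt -0.04 rise 0.009 [279.9 217.8]
  edge -1 1 [279.5 352.9] [275.6 267.2]
  edge -1 -1 [323.  328.2] [321.2 242.1]
  edge 1 1 [245.7 314.9] [240.4 228.8]
tilt 0 rise 0.006 [275.1 217.8]
tilt 0 rise 0.009 [274.7 213.6]
  edge -1 1 [278.8 352.3] [271.2 263.4]
  edge -1 -1 [322.3 327.6] [316.7 238.4]
  edge 1 1 [245.  314.3] [236.  225.1]
tilt 0.04 rise 0.006 [270.1 213.7]
tilt 0.04 rise 0.009 [269.6 209.3]
  edge -1 1 [278.1 351.7] [266.7 259.7]
  edge -1 -1 [321.6 327. ] [312.2 234.8]
  edge 1 1 [244.4 313.7] [231.7 221.5]
```

```bash
python3 - <<'E'
import cv2
im=cv2.imread("pics/c_scene.png")
cv2.imwrite("pics/c2.png",cv2.resize(im[205:250,235:270],None,fx=13,fy=13,interpolation=cv2.INTER_CUBIC))
E
```

```text
(no output)
```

View pics/c2.png

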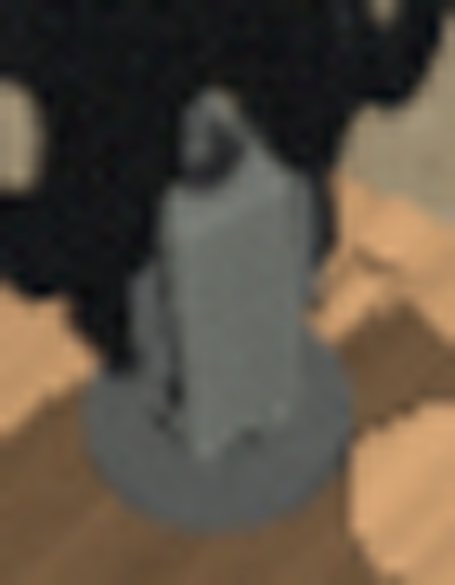

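Pin and corner cues disagree on tilt and there is a −3.6 N side force. I'll lift 2 mm, read the side force with only the probe touching, then press again a little further back.

>>> {"name": "arm_command", "arguments": {
  "motion": [
    [0, 0, -0.001, 0, 0, 0, 1],
    [0, 0, -0.0025, 0, 0, 0, 1],
    [0, 0, -0.0025, 0, 0, 0, 1],
    [0, 0, -0.0025, 0, 0, 0, 1]
  ]
}}

```text
time_s: 10.35
tool_pos: [0.5408, -0.0786, 0.0728]
tool_rot: [3.142, -0.0, -0.12]
contact_force: [-0.2, -0.2, 2.1]
opening: 0.0255
grip_force: 62.8
```

>>> {"name": "arm_command", "arguments": {
  "motion": [
    [-0.0006, 0, 0, 0, 0, 0, 1],
    [-0.0012, 0, 0, 0, 0, 0, 1],
    [-0.0012, 0, 0, 0, 0, 0, 1],
    [-0.0012, 0, 0, 0, 0, 0, 1]
  ]
}}

```text
time_s: 10.85
tool_pos: [0.54, -0.0784, 0.073]
tool_rot: [-3.141, -0.001, -0.12]
contact_force: [2.5, -0.6, 1.3]
opening: 0.0251
grip_force: 62.7
```

```bash
python3 - <<'E'
from h import *
s=r.state(); print(s["tool_pos"],s["tool_rot"],s["contact_force"],s["torque"])
E
```

```text
[ 0.53999796 -0.0783808   0.07304769] [-3.14149918e+00 -8.04220668e-04 -1.20165618e-01] [ 2.48586191 -0.60700526  1.28786467] [-0.14496139 -0.49995415 -0.04394416]
```

>>> {"name": "arm_command", "arguments": {
  "motion": [
    [0.001, 0, 0, 0, -0.015, 0, 1],
    [0.002, 0, 0, 0, -0.03, 0, 1],
    [0.002, 0, 0, 0, -0.03, 0, 1],
    [0.002, 0, 0, 0, -0.03, 0, 1]
  ]
}}

```text
time_s: 11.35
tool_pos: [0.5414, -0.0787, 0.0728]
tool_rot: [3.142, 0.03, -0.12]
contact_force: [-1.1, 0.7, 3.0]
opening: 0.0251
grip_force: 62.8
```

```bash
cat > s.py <<'E'
from h import *
s=r.state(); print(round(s["time_s"],2),*[np.round(s[k],4) for k in("tool_pos","tool_rot","contact_force","torque")])
E
python3 s.py
```

```text
11.35 [ 0.5414 -0.0787  0.0728] [ 3.1415  0.0303 -0.1202] [-1.1066  0.6605  2.9592] [0.0601 0.1322 0.0795]
```

>>> {"name": "arm_command", "arguments": {
  "motion": [
    [0, 0, 0.0008, 0, 0, 0, 1],
    [0, 0, 0.0015, 0, 0, 0, 1],
    [0, 0, 0.0015, 0, 0, 0, 1]
  ]
}}

```text
time_s: 11.72
tool_pos: [0.5414, -0.0786, 0.072]
tool_rot: [3.142, 0.03, -0.12]
contact_force: [-3.6, 0.5, 10.2]
opening: 0.0255
grip_force: 63.5
```

```bash
python3 s.py
```

```text
11.72 [ 0.5414 -0.0786  0.072 ] [ 3.1416  0.03   -0.1204] [-3.598   0.5282 10.2093] [ 0.0705  0.693  -0.0125]
```

>>> {"name": "arm_command", "arguments": {
  "motion": [
    [0, 0, -0.0015, 0, 0, 0, 1],
    [-0.0006, 0, -0.0015, 0, 0.015, 0, 1],
    [-0.001, 0, -0.0015, 0, 0.03, 0, 1],
    [-0.001, 0, -0.0015, 0, 0.03, 0, 1],
    [-0.001, 0, 0, 0, 0.03, 0, 1],
    [-0.001, 0, 0.0005, 0, 0.03, 0, 1],
    [-0.001, 0, 0.0005, 0, 0.03, 0, 1],
    [-0.001, 0, 0.0005, 0, 0.03, 0, 1]
  ]
}}

```text
time_s: 12.72
tool_pos: [0.5404, -0.0785, 0.0715]
tool_rot: [3.141, 0.0, -0.12]
contact_force: [-3.3, 0.5, 10.3]
opening: 0.0253
grip_force: 63.5
```

```bash
python3 s.py
```

```text
12.72 [ 0.5404 -0.0785  0.0715] [ 3.1415e+00  4.0000e-04 -1.2030e-01] [-3.2902  0.4741 10.309 ] [0.0409 0.7072 0.0625]
```

>>> {"name": "arm_command", "arguments": {
  "motion": [
    [0, 0, 0.0003, 0, 0, 0, 1],
    [0, 0, 0.0004, 0, 0, 0, 1],
    [0, 0, 0.0004, 0, 0, 0, 1],
    [0, 0, 0.0004, 0, 0, 0, 1],
    [0, 0, 0.0004, 0, 0, 0, 1],
    [0, 0, 0.0004, 0, 0, 0, 1],
    [0, 0, 0.0004, 0, 0, 0, 1],
    [0, 0, 0.0004, 0, 0, 0, 1],
    [0, 0, 0.0004, 0, 0, 0, 1],
    [0, 0, 0.0004, 0, 0, 0, 1]
  ]
}}

```text
time_s: 13.98
tool_pos: [0.5405, -0.0785, 0.0713]
tool_rot: [3.142, 0.0, -0.12]
contact_force: [-3.3, 0.4, 12.4]
opening: 0.0254
grip_force: 63.6
```

>>> {"name": "arm_command", "arguments": {
  "motion": [
    [0, 0, -0.005, 0, 0, 0, 1],
    [0, 0, -0.02, 0, 0, 0, 1],
    [0, 0, -0.04, 0, 0, 0, 1],
    [0, 0, -0.057, 0, 0, 0, 1],
    [0, 0, -0.057, 0, 0, 0, 1],
    [0, 0, -0.057, 0, 0, 0, 1]
  ]
}}

```text
time_s: 14.72
tool_pos: [0.54, -0.0785, 0.1271]
tool_rot: [3.142, 0.001, -0.12]
contact_force: [-0.1, 0.7, -1.4]
opening: 0.0252
grip_force: 61.9
```

```bash
python3 s.py; python3 -c "
from h import *
go([.5035,-.3235,.128],-.12)"
```

```text
14.72 [ 0.54   -0.0785  0.1271] [ 3.1415e+00  9.0000e-04 -1.2020e-01] [-0.0923  0.73   -1.4283] [-0.0311 -0.0044 -0.023 ]
t 14.72 shift [-0.0069, 0.2476, -0.0009] turn [0.0001, 0.0009, -0.0002]
```

>>> {"name": "arm_command", "arguments": {
  "motion": [
    [0, 0.03, 0, 0, 0, 0, 1],
    [-0.001, 0.07, 0, 0, 0, 0, 1],
    [-0.002, 0.11, 0, 0, 0, 0, 1],
    [-0.003, 0.15, 0, 0, 0, 0, 1],
    [-0.004, 0.19, 0, 0, 0, 0, 1],
    [-0.0055, 0.225, 0, 0, 0, 0, 1],
    [-0.0059, 0.2476, 0, 0, 0, 0, 1],
    [-0.0059, 0.2476, 0, 0, 0, 0, 1],
    [-0.0059, 0.2476, 0, 0, 0, 0, 1],
    [-0.0059, 0.2476, 0, 0, 0, 0, 1]
  ]
}}

```text
time_s: 15.98
tool_pos: [0.5054, -0.3219, 0.1272]
tool_rot: [-3.141, 0.0, -0.118]
contact_force: [-1.0, 0.3, -2.1]
opening: 0.0254
grip_force: 61.9
```

```bash
python3 s.py; python3 -c "
from h import *
go([.5045,-.3235,.0595],-.12)"
```

```text
15.97 [ 0.5054 -0.3219  0.1272] [-3.1407e+00  4.0000e-04 -1.1800e-01] [-0.9856  0.3178 -2.146 ] [-0.0305  0.0017 -0.0845]
t 15.97 shift [-0.0007, 0.0017, 0.0677] turn [-0.0009, 0.0004, 0.002]
```

>>> {"name": "arm_command", "arguments": {
  "motion": [
    [-0.0007, 0.0015, 0.015, 0, 0, 0, 1],
    [-0.0007, 0.0015, 0.03, 0, 0, 0, 1],
    [-0.0007, 0.0015, 0.045, 0, 0, 0, 1],
    [-0.0007, 0.0015, 0.055, 0, 0, 0, 1],
    [-0.0007, 0.0015, 0.062, 0, 0, 0, 1],
    [-0.0007, 0.0015, 0.066, 0, 0, 0, 1],
    [-0.0007, 0.0015, 0.0675, 0, 0, 0, 1],
    [-0.0007, 0.0015, 0.0675, 0, 0, 0, 1],
    [-0.0007, 0.0015, 0.0675, 0, 0, 0, 1]
  ]
}}

```text
time_s: 17.1
tool_pos: [0.5043, -0.3252, 0.0604]
tool_rot: [3.141, -0.001, -0.12]
contact_force: [0.2, -0.3, -2.2]
opening: 0.0254
grip_force: 61.9
```

>>> {"name": "arm_command", "arguments": {
  "motion": [
    [0, 0, 0.001, 0, 0, 0, 1],
    [0, 0, 0.0018, 0, 0, 0, 1],
    [0, 0, 0.0018, 0, 0, 0, 1]
  ]
}}

```text
time_s: 17.48
tool_pos: [0.5044, -0.3252, 0.0589]
tool_rot: [3.141, -0.001, -0.12]
contact_force: [-1.9, 1.2, 4.5]
opening: 0.0253
grip_force: 62.8
```

>>> {"name": "arm_command", "arguments": {
  "motion": [
    [0, 0, 0, 0, 0, 0, 0.5],
    [0, 0, 0, 0, 0, 0, 0.3],
    [0, 0, 0, 0, 0, 0, 0],
    [0, 0, 0, 0, 0, 0, 0],
    [0, 0, -0.02, 0, 0, 0, 0],
    [0, 0, -0.06, 0, 0, 0, 0],
    [0, 0, -0.1, 0, 0, 0, 0],
    [0, 0, -0.13, 0, 0, 0, 0],
    [0, -0.05, -0.14, 0, 0, 0, 0],
    [0, -0.1, -0.14, 0, 0, 0, 0],
    [0, -0.15, -0.14, 0, 0, 0, 0],
    [0, -0.2, -0.14, 0, 0, 0, 0]
  ]
}}

```text
time_s: 18.98
tool_pos: [0.5281, -0.1249, 0.1984]
tool_rot: [3.142, -0.0, -0.12]
contact_force: [1.0, 0.5, 0.2]
opening: 0.0852
grip_force: 0.0
```

```bash
python3 - <<'E'
from h import *
s0=cv2.imread("pics/scene0.png"); n=[r.read_camera("scene")[:,:,::-1].astype(float) for _ in range(3)]; s1=np.mean(n,0).astype(np.uint8); cv2.imwrite("pics/d_scene.png",s1)
t=r.read_camera("top")[:,:,::-1]; cv2.imwrite("pics/d_top.png",t)
z=lambda im:cv2.resize(im[160:225,308:348],None,fx=9,fy=9,interpolation=cv2.INTER_CUBIC)
cv2.imwrite("pics/d.png",np.hstack([z(s0),z(s1)]))
E
```

```text
(no output)
```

View pics/d.png

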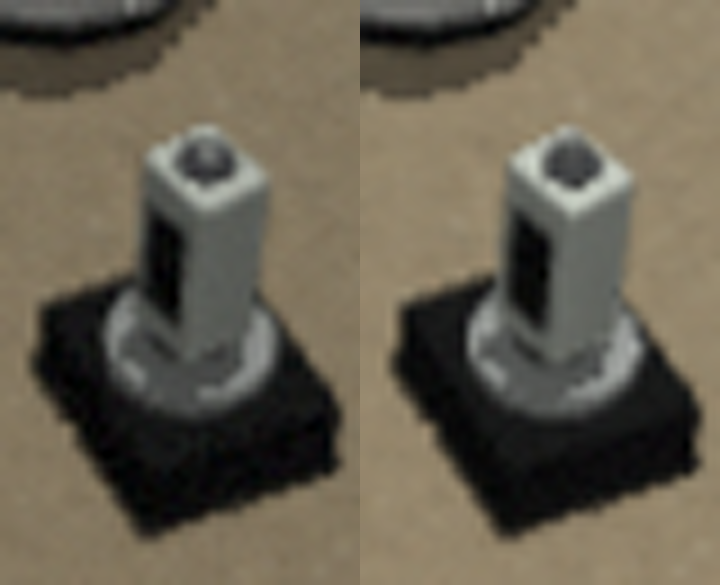

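```bash
python3 - <<'E'
from h import *
for f in("scene0","d_scene"):
    g=cv2.cvtColor(cv2.imread(f"pics/{f}.png"),cv2.COLOR_BGR2GRAY); print(f,"rows170-186 cols322-339"); print(g[170:187,322:340])
for f in("top0","d_top"):
    g=cv2.cvtColor(cv2.imread(f"pics/{f}.png"),cv2.COLOR_BGR2GRAY); print(f); print(g[224:242,324:342])
for rise in(0,.004,.008): print(rise,proj("scene",[.5043,-.3252,.112+rise]).round(1),proj("top",[.5043,-.3252,.112+rise]).round(1))
E
```

```text
scene0 rows170-186 cols322-339
[[121 121 119 118 120 119 120 118 120 121 125 121 119 119 114 117 115 121]
 [120 120 118 117 118 121 118 120 120 122 129 124 119 119 119 115 117 117]
 [118 120 118 119 120 121 119 118 119 121 123 121 119 118 120 118 119 120]
 [118 115 117 119 119 120 119 117 120 122 121 121 120 123 120 121 120 119]
 [122 119 115 120 121 122 121 152 163 166 137 123 119 118 125 126 121 119]
 [114 117 118 117 121 154 129 126 119 126 126 130 124 120 119 120 119 117]
 [113 113 123 158 162 156 104  75 108 110  92 106 130 121 119 117 118 117]
 [117 106 138 171 176 125  72  61 100 109  77  72 136 142 124 119 116 119]
 [118 105 111 145 167 115  73  61  68  76  67  61 128 164 150 126 121 120]
 [121 103  86 102 142 152  98  58  55  56  54  86 154 177 170 142 123 120]
 [121 100  86  82  99 145 153 157 100 112 146 161 172 168 150 121 119 120]
 [120 103  84  82  80  99 144 173 164 169 176 171 149 123 106  98 117 124]
 [120  99  67  77  81  82 100 139 167 171 152 128 108  92  91  96 116 122]
 [122  99  56  50  75  84  83  98 122 122 113  97  89  89  91  94 114 121]
 [120  99  51  21  
[... 3625 characters left out ...]
]
 [ 83  71  56  71 118 127  99  73  72  79  92 122 135 121  85  52  51  73]
 [ 78  68  52  71 120 139 120  95  88  94 115 141 141 127  93  56  56  83]
 [ 79  67  53  75 125 152 147 135 128 137 151 158 144 127  94  60  63  89]
 [ 78  66  54  76 120 145 148 141 142 153 161 159 142 127  95  65  74  95]
 [ 75  68  60  71  96 111 114 109 116 127 134 136 130 124  94  67  84 102]
 [ 73  70  65  65  72  77  77  76  79  88  98 112 121 116  86  71  91 104]
 [ 71  71  68  67  68  66  66  66  69  77  96 116 123 103  75  79  97 106]
 [ 70  73  72  72  71  71  71  74  81  96 115 125 116  87  69  87 103 106]]
0 [331.2 176.3] [331.9 232.5]
0.004 [331.3 175.2] [332.  232.3]
0.008 [331.4 174.1] [332.2 232.1]
```

```bash
python3 - <<'E'
from h import *
z=lambda im,u,v,k:cv2.resize(im[v-11:v+12,u-11:u+12],(265,265),interpolation=k)
L=[(cv2.imread("pics/scene0.png"),331,178),(cv2.imread("pics/c_scene.png"),251,216),(cv2.imread("pics/d_scene.png"),331,178)]
M=[(cv2.imread("pics/top0.png"),333,234),(cv2.imread("pics/b_scene.png"),250,203),(cv2.imread("pics/d_top.png"),333,234)]
k=cv2.INTER_NEAREST
cv2.imwrite("pics/e.png",np.vstack([np.hstack([z(*a,k) for a in L]),np.hstack([z(*a,k) for a in M])]))
E
```

```text
(no output)
```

View pics/e.png

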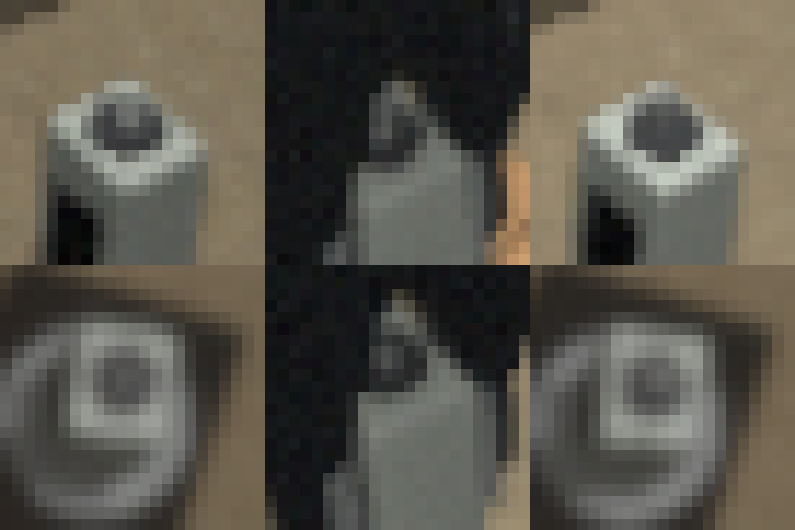

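The close-ups show the lit pin top gone from its collar, so the pin has risen. At 0.28 px/mm the picture puts the depth anywhere from 5 to 8 mm. I'll feel the groove floor again in fine steps; the foot's landing height is already known.

>>> {"name": "arm_command", "arguments": {
  "motion": [
    [0, 0.06, 0, 0, 0, 0, 0],
    [0, 0.12, 0, 0, 0, 0, 0],
    [0, 0.17, 0, 0, 0, 0, 0],
    [0, 0.2, 0, 0, 0, 0, 0],
    [0, 0.2, 0, 0, 0, 0, 0],
    [0, 0.2, 0.03, 0, 0, 0, 0],
    [0, 0.2, 0.08, 0, 0, 0, 0],
    [0, 0.2, 0.12, 0, 0, 0, 0],
    [0, 0.2, 0.1395, 0, 0, 0, 0],
    [0, 0.2, 0.1395, 0, 0, 0, 0.6],
    [0, 0.2, 0.1395, 0, 0, 0, 0.9],
    [0, 0.2, 0.1395, 0, 0, 0, 1]
  ]
}}

```text
time_s: 20.68
tool_pos: [0.5052, -0.3256, 0.0604]
tool_rot: [3.141, -0.003, -0.12]
contact_force: [-0.8, -0.4, -0.2]
opening: 0.0327
grip_force: 0.0
```

>>> {"name": "arm_command", "arguments": {
  "motion": [
    [0, 0, 0, 0, 0, 0, 1],
    [0, 0, 0, 0, 0, 0, 1],
    [0, 0, 0, 0, 0, 0, 1]
  ]
}}

```text
time_s: 21.05
tool_pos: [0.505, -0.3256, 0.0599]
tool_rot: [3.141, -0.002, -0.12]
contact_force: [-0.0, 0.5, 7.3]
opening: 0.0251
grip_force: 62.9
```

>>> {"name": "arm_command", "arguments": {
  "motion": [
    [0, 0, -0.01, 0, 0, 0, 1],
    [0, 0, -0.03, 0, 0, 0, 1],
    [0, 0, -0.05, 0, 0, 0, 1],
    [0, 0, -0.07, 0, 0, 0, 1],
    [0, 0, -0.07, 0, 0, 0, 1],
    [0, 0, -0.07, 0, 0, 0, 1]
  ]
}}

```text
time_s: 21.8
tool_pos: [0.5034, -0.3246, 0.1279]
tool_rot: [-3.141, 0.001, -0.12]
contact_force: [-0.2, 0.4, -2.4]
opening: 0.0254
grip_force: 61.9
```

```bash
python3 -c "
from h import *
go([.5405,-.0785,.125],-.12)"
```

```text
t 21.8 shift [0.0073, -0.2488, 0.0031] turn [-0.0005, 0.0013, -0.0002]
```

>>> {"name": "arm_command", "arguments": {
  "motion": [
    [0.001, -0.03, 0, 0, 0, 0, 1],
    [0.002, -0.07, 0, 0, 0, 0, 1],
    [0.003, -0.11, 0, 0, 0, 0, 1],
    [0.004, -0.15, 0, 0, 0, 0, 1],
    [0.005, -0.19, 0, 0, 0, 0, 1],
    [0.007, -0.225, 0, 0, 0, 0, 1],
    [0.0073, -0.2488, 0.003, 0, 0, 0, 1],
    [0.0073, -0.2488, 0.02, 0, 0, 0, 1],
    [0.0073, -0.2488, 0.035, 0, 0, 0, 1],
    [0.0073, -0.2488, 0.041, 0, 0, 0, 1],
    [0.0073, -0.2488, 0.041, 0, 0, 0, 1],
    [0.0073, -0.2488, 0.041, 0, 0, 0, 1]
  ]
}}

```text
time_s: 23.3
tool_pos: [0.5415, -0.0794, 0.088]
tool_rot: [3.142, -0.001, -0.121]
contact_force: [0.7, -0.0, -1.3]
opening: 0.0254
grip_force: 61.9
```

>>> {"name": "arm_command", "arguments": {
  "motion": [
    [0, 0, 0.002, 0, 0, 0, 1],
    [0, 0, 0.002, 0, 0, 0, 1],
    [0, 0, 0.002, 0, 0, 0, 1]
  ]
}}

```text
time_s: 23.68
tool_pos: [0.5413, -0.0789, 0.0859]
tool_rot: [-3.142, -0.0, -0.12]
contact_force: [-0.0, -0.5, -2.9]
opening: 0.0254
grip_force: 61.9
```

>>> {"name": "arm_command", "arguments": {
  "motion": [
    [0, 0, 0.001, 0, 0, 0, 1],
    [0, 0, 0.001, 0, 0, 0, 1],
    [0, 0, 0.001, 0, 0, 0, 1]
  ]
}}

```text
time_s: 24.05
tool_pos: [0.5412, -0.0789, 0.0847]
tool_rot: [3.142, -0.0, -0.12]
contact_force: [0.0, -0.2, -2.3]
opening: 0.0251
grip_force: 61.9
```

>>> {"name": "arm_command", "arguments": {
  "motion": [
    [0, 0, 0.001, 0, 0, 0, 1],
    [0, 0, 0.001, 0, 0, 0, 1],
    [0, 0, 0.001, 0, 0, 0, 1]
  ]
}}

```text
time_s: 24.42
tool_pos: [0.5412, -0.0789, 0.0837]
tool_rot: [3.142, 0.0, -0.12]
contact_force: [0.4, -0.1, -2.4]
opening: 0.0253
grip_force: 61.9
```

>>> {"name": "arm_command", "arguments": {
  "motion": [
    [0, 0, 0.001, 0, 0, 0, 1],
    [0, 0, 0.001, 0, 0, 0, 1],
    [0, 0, 0.001, 0, 0, 0, 1]
  ]
}}

```text
time_s: 24.8
tool_pos: [0.5413, -0.0789, 0.0829]
tool_rot: [-3.142, -0.0, -0.12]
contact_force: [0.3, -0.1, -1.3]
opening: 0.0255
grip_force: 62.0
```

>>> {"name": "arm_command", "arguments": {
  "motion": [
    [0, 0, 0.001, 0, 0, 0, 1],
    [0, 0, 0.001, 0, 0, 0, 1],
    [0, 0, 0.001, 0, 0, 0, 1]
  ]
}}

```text
time_s: 25.18
tool_pos: [0.5413, -0.0789, 0.0818]
tool_rot: [3.142, -0.0, -0.12]
contact_force: [-0.5, -0.2, 0.2]
opening: 0.0253
grip_force: 62.0
```

>>> {"name": "arm_command", "arguments": {
  "motion": [
    [0, 0, 0.001, 0, 0, 0, 1],
    [0, 0, 0.001, 0, 0, 0, 1],
    [0, 0, 0.001, 0, 0, 0, 1]
  ]
}}

```text
time_s: 25.55
tool_pos: [0.5413, -0.0789, 0.0808]
tool_rot: [3.142, -0.0, -0.12]
contact_force: [-0.5, -0.3, 1.7]
opening: 0.0253
grip_force: 62.0
```

>>> {"name": "arm_command", "arguments": {
  "motion": [
    [0, 0, 0.001, 0, 0, 0, 1],
    [0, 0, 0.001, 0, 0, 0, 1],
    [0, 0, 0.001, 0, 0, 0, 1]
  ]
}}

```text
time_s: 25.92
tool_pos: [0.5413, -0.0789, 0.0798]
tool_rot: [-3.142, -0.0, -0.12]
contact_force: [-0.3, 0.2, -0.4]
opening: 0.0253
grip_force: 62.0
```

>>> {"name": "arm_command", "arguments": {
  "motion": [
    [0, 0, 0.0015, 0, 0, 0, 1],
    [0, 0, 0.003, 0, 0, 0, 1],
    [0, 0, 0.0045, 0, 0, 0, 1],
    [0, 0, 0.0055, 0, 0, 0, 1],
    [0, 0, 0.0055, 0, 0, 0, 1],
    [0, 0, 0.0055, 0, 0, 0, 1]
  ]
}}

```text
time_s: 26.68
tool_pos: [0.5413, -0.0789, 0.0743]
tool_rot: [3.142, -0.0, -0.12]
contact_force: [0.6, -0.3, 1.4]
opening: 0.0251
grip_force: 62.2
```

>>> {"name": "arm_command", "arguments": {
  "motion": [
    [0, 0, 0.0006, 0, 0, 0, 1],
    [0, 0, 0.0006, 0, 0, 0, 1]
  ]
}}

```text
time_s: 26.92
tool_pos: [0.5413, -0.0789, 0.0736]
tool_rot: [-3.142, -0.0, -0.12]
contact_force: [-0.2, -0.5, 2.0]
opening: 0.0252
grip_force: 62.2
```

>>> {"name": "arm_command", "arguments": {
  "motion": [
    [0, 0, 0.0006, 0, 0, 0, 1],
    [0, 0, 0.0006, 0, 0, 0, 1]
  ]
}}

```text
time_s: 27.18
tool_pos: [0.5413, -0.0789, 0.0733]
tool_rot: [3.142, -0.0, -0.12]
contact_force: [-1.4, 0.5, 3.9]
opening: 0.0256
grip_force: 62.7
```

>>> {"name": "arm_command", "arguments": {
  "motion": [
    [0, 0, -0.005, 0, 0, 0, 1],
    [0, 0, -0.02, 0, 0, 0, 1],
    [0, 0, -0.045, 0, 0, 0, 1],
    [0, 0, -0.0557, 0, 0, 0, 1],
    [-0.001, 0.03, -0.0557, 0, 0, 0, 1],
    [-0.003, 0.08, -0.0557, 0, 0, 0, 1],
    [-0.004, 0.13, -0.0557, 0, 0, 0, 1],
    [-0.005, 0.18, -0.0557, 0, 0, 0, 1],
    [-0.0063, 0.225, -0.0557, 0, 0, 0, 1],
    [-0.0068, 0.2488, -0.0557, 0, 0, 0, 1],
    [-0.0068, 0.2488, -0.0557, 0, 0, 0, 1],
    [-0.0068, 0.2488, -0.0557, 0, 0, 0, 1]
  ]
}}

```text
time_s: 28.68
tool_pos: [0.5047, -0.3236, 0.1284]
tool_rot: [-3.14, 0.001, -0.119]
contact_force: [0.5, 0.3, -1.9]
opening: 0.0255
grip_force: 61.9
```

>>> {"name": "arm_command", "arguments": {
  "motion": [
    [0, 0, 0.015, 0, 0, 0, 1],
    [0, 0, 0.03, 0, 0, 0, 1],
    [0, 0, 0.045, 0, 0, 0, 1],
    [0, 0, 0.058, 0, 0, 0, 1],
    [0, 0, 0.064, 0, 0, 0, 1],
    [0, 0, 0.0675, 0, 0, 0, 1],
    [0, 0, 0.0685, 0, 0, 0, 1],
    [0, 0, 0.0685, 0, 0, 0, 1],
    [0, 0, 0.0685, 0, 0, 0, 1]
  ]
}}

```text
time_s: 29.8
tool_pos: [0.5049, -0.3253, 0.0606]
tool_rot: [3.141, -0.001, -0.12]
contact_force: [0.3, -0.6, -1.0]
opening: 0.0254
grip_force: 62.1
```

>>> {"name": "arm_command", "arguments": {
  "motion": [
    [0, 0, 0.0006, 0, 0, 0, 1],
    [0, 0, 0.0006, 0, 0, 0, 1],
    [0, 0, 0.0006, 0, 0, 0, 0.5],
    [0, 0, 0.0006, 0, 0, 0, 0.3],
    [0, 0, 0.0006, 0, 0, 0, 0],
    [0, 0, 0.0006, 0, 0, 0, 0],
    [0, 0, -0.02, 0, 0, 0, 0],
    [0, 0, -0.06, 0, 0, 0, 0],
    [0, 0, -0.1, 0, 0, 0, 0],
    [0, 0, -0.12, 0, 0, 0, 0]
  ]
}}

```text
time_s: 31.05
tool_pos: [0.5055, -0.3256, 0.1827]
tool_rot: [3.14, -0.003, -0.12]
contact_force: [-1.2, 1.3, 0.5]
opening: 0.0855
grip_force: 0.0
```

```bash
python3 - <<'E'
from h import *
print(proj("scene",[.45,.21,.046]),proj("top",[.45,.21,.046]))
# marker from initial images: dark blob in strip
for n,(x0,x1,y0,y1) in {"top":(144,168,240,266),"scene":(160,190,320,350)}.items():
    g=cv2.cvtColor(cv2.imread(f"pics/{n}0.png"),cv2.COLOR_BGR2GRAY); m=(g[y0:y1,x0:x1]<85).astype(np.uint8)
    m=cv2.morphologyEx(m,cv2.MORPH_OPEN,np.ones((3,3),np.uint8)); ys,xs=np.nonzero(m)
    c=(xs.mean()+x0,ys.mean()+y0); print(n,c,(xs.min()+x0,xs.max()+x0,ys.min()+y0,ys.max()+y0),ray(n,c,.030))
# strip tick-zero / marker zero world pos
u=np.array([np.cos(-.045),np.sin(-.045)]); c=np.array([.5094,.2077]); print("tick0",c-.06*u,"45",c-.015*u)
go([.455,.21,.15],-.045)
E
```

```text
[176.7664722  333.16277242] [152.00145565 255.00765997]
top (np.float64(154.07142857142858), np.float64(253.61904761904762)) (np.int64(150), np.int64(158), np.int64(251), np.int64(256)) [0.45570866 0.20852114]
scene (np.float64(175.4536082474227), np.float64(338.74226804123714)) (np.int64(170), np.int64(180), np.int64(333), np.int64(344)) [0.44993324 0.21669638]
tick0 [0.44946074 0.21039909] 45 [0.49441518 0.20837477]
t 31.05 shift [-0.1145, -0.5257, 0.0317] turn [0.0013, -0.003, -0.0753]
```

>>> {"name": "arm_command", "arguments": {
  "motion": [
    [-0.01, -0.045, 0, 0, 0, -0.14, 0],
    [-0.02, -0.09, 0, 0, 0, -0.28, 0],
    [-0.03, -0.135, 0, 0, 0, -0.42, 0],
    [-0.04, -0.18, 0, 0, 0, -0.56, 0],
    [-0.05, -0.23, 0, 0, 0, -0.7, 0],
    [-0.06, -0.28, 0, 0, 0, -0.84, 0],
    [-0.07, -0.33, 0, 0, 0, -0.98, 0],
    [-0.08, -0.38, 0, 0, 0, -1.12, 0],
    [-0.09, -0.43, 0, 0, 0, -1.26, 0],
    [-0.1, -0.48, 0.01, 0, 0, -1.4, 0],
    [-0.11, -0.515, 0.02, 0, 0, -1.54, 0],
    [-0.1135, -0.5255, 0.0317, 0, 0, -1.646, 0]
  ]
}}

```text
time_s: 32.55
tool_pos: [0.4543, 0.2133, 0.1486]
tool_rot: [3.141, -0.002, 1.534]
contact_force: [0.3, 0.0, -0.6]
opening: 0.0859
grip_force: 0.0
```

>>> {"name": "arm_command", "arguments": {
  "motion": [
    [0, 0, 0.01, 0, 0, 0, 0],
    [0, 0, 0.02, 0, 0, 0, 0],
    [0, 0, 0.02, 0, 0, 0, 0],
    [0, 0, 0.02, 0, 0, 0, 0]
  ]
}}

```text
time_s: 33.05
tool_pos: [0.4554, 0.2097, 0.1288]
tool_rot: [3.141, 0.0, 1.524]
contact_force: [-0.4, 0.2, 0.1]
opening: 0.0855
grip_force: 0.0
```

```bash
python3 s.py; python3 -c "
from h import *
go([.456,.2095,.021],1.526)"
```

```text
33.05 [0.4554 0.2097 0.1288] [3.1411e+00 1.0000e-04 1.5241e+00] [-0.3811  0.2115  0.0652] [ 0.0042 -0.0244  0.0206]
t 33.05 shift [-0.0002, 0.0006, 0.1078] turn [0.0005, 0.0001, -0.0019]
```

>>> {"name": "arm_command", "arguments": {
  "motion": [
    [0, 0, 0.03, 0, 0, 0, 0],
    [0, 0, 0.06, 0, 0, 0, 0],
    [0, 0, 0.09, 0, 0, 0, 0],
    [0, 0, 0.105, 0, 0, 0, 0],
    [0, 0, 0.107, 0, 0, 0, 0],
    [0, 0, 0.107, 0, 0, 0, 0.6],
    [0, 0, 0.107, 0, 0, 0, 0.8],
    [0, 0, 0.107, 0, 0, 0, 1],
    [0, 0, 0.107, 0, 0, 0, 1],
    [0, 0, 0.107, 0, 0, 0, 1],
    [0, 0, 0.107, 0, 0, 0, 1],
    [0, 0, 0.107, 0, 0, 0, 1]
  ]
}}

```text
time_s: 34.55
tool_pos: [0.4554, 0.2103, 0.0221]
tool_rot: [3.141, -0.0, 1.525]
contact_force: [-1.0, -1.3, 5.3]
opening: 0.0129
grip_force: 58.7
```

```bash
python3 - <<'E'
from h import *
u=np.array([np.cos(-.045),np.sin(-.045)]); c=np.array([.5094,.2077]); s=r.state(); p=s["tool_pos"][:2]; print("travel now",(p-c)@u+.06)
t=c-.015*u; t=p+u*((t-p)@u); go([*t,s["tool_pos"][2]],s["tool_rot"][2])
# strip centre from scene view: light mask
g=cv2.cvtColor(cv2.imread("pics/scene0.png"),cv2.COLOR_BGR2HSV); m=((g[...,2]>140)&(g[...,1]<45)).astype(np.uint8); M=np.zeros_like(m); M[285:365,125:200]=m[285:365,125:200]
k=max(cv2.findContours(M,0,1)[0],key=cv2.contourArea); b=cv2.approxPolyDP(cv2.convexHull(k),4,True)[:,0]
w=np.array([ray("scene",q,.012) for q in b]); print(w.round(4).tolist(),w.mean(0))
E
```

```text
travel now 0.005965908820822645
t 34.55 shift [0.0, 0.039, 0.0] turn [0.001, -0.0002, -0.0]
[[0.596, 0.1854], [0.4218, 0.1916], [0.4209, 0.2366], [0.5957, 0.2318]] [0.50859277 0.21134423]
```

>>> {"name": "arm_command", "arguments": {
  "motion": [
    [0, 0.008, -0.0004, 0, 0, 0, 1],
    [0, 0.016, -0.0004, 0, 0, 0, 1],
    [0, 0.024, -0.0004, 0, 0, 0, 1],
    [0, 0.032, -0.0004, 0, 0, 0, 1],
    [0, 0.039, -0.0004, 0, 0, 0, 1],
    [0, 0.039, -0.0004, 0, 0, 0, 1],
    [0, 0.039, -0.0004, 0, 0, 0, 1]
  ]
}}

```text
time_s: 35.42
tool_pos: [0.4948, 0.2084, 0.0221]
tool_rot: [3.14, -0.0, 1.525]
contact_force: [2.0, -0.4, 4.1]
opening: 0.013
grip_force: 59.0
```

>>> {"name": "arm_command", "arguments": {
  "motion": [
    [0, 0, 0, 0, 0, 0, 0.5],
    [0, 0, 0, 0, 0, 0, 0],
    [0, 0, 0, 0, 0, 0, 0],
    [0, 0, 0, 0, 0, 0, 0],
    [0, 0, -0.04, 0, 0, 0, 0],
    [0, 0, -0.09, 0, 0, 0, 0],
    [0, 0, -0.14, 0, 0, 0, 0],
    [0, 0, -0.19, 0, 0, 0, 0],
    [0, 0, -0.19, 0, 0, 0, 0]
  ]
}}

```text
time_s: 36.55
tool_pos: [0.4961, 0.2099, 0.2161]
tool_rot: [3.134, -0.003, 1.526]
contact_force: [0.6, 0.4, -0.5]
opening: 0.0855
grip_force: 0.0
```

```bash
python3 s.py; python3 - <<'E'
from h import *
im=r.read_camera("scene")[:,:,::-1]; t=r.read_camera("top")[:,:,::-1]; cv2.imwrite("pics/f_s.png",im); cv2.imwrite("pics/f_t.png",t)
for n,i,(x0,x1,y0,y1) in (("scene",im,(140,195,295,350)),("top",t,(144,168,212,262))):
    g=cv2.cvtColor(i,cv2.COLOR_BGR2GRAY)[y0:y1,x0:x1]; m=cv2.morphologyEx((g<85).astype(np.uint8),cv2.MORPH_OPEN,np.ones((4,4),np.uint8)); ys,xs=np.nonzero(m)
    if len(xs): c=(xs.mean()+x0,ys.mean()+y0); print(n,len(xs),c,ray(n,c,.03))
print("expect",proj("scene",[.494,.2085,.03]),proj("top",[.494,.2085,.03]))
# gauge still upright: compare stand region with d_scene
a=cv2.imread("pics/d_scene.png")[160:225,305:355].astype(float); b=im[160:225,305:355].astype(float); print("diff",abs(a-b).mean())
E
```

```text
36.55 [0.4961 0.2099 0.2161] [ 3.1342 -0.0033  1.5257] [ 0.5753  0.3978 -0.4935] [ 0.0109  0.0063 -0.0433]
scene 527 (np.float64(153.08159392789375), np.float64(337.02277039848195)) [0.48632815 0.24935858]
top 271 (np.float64(147.93726937269372), np.float64(242.52767527675277)) [0.48978661 0.2289128 ]
expect [166.97715255 322.81812888] [154.67247408 241.10178575]
diff 5.1405128205128205
```

>>> {"name": "arm_command", "arguments": {
  "motion": [
    [0, 0, 0, 0, 0, 0, 0],
    [0, 0, 0, 0, 0, 0, 0]
  ]
}}

```text
time_s: 36.9
tool_pos: [0.4932, 0.2081, 0.2106]
tool_rot: [-3.139, 0.001, 1.526]
contact_force: [0.1, 0.0, -0.4]
opening: 0.0852
grip_force: 0.0
```

```bash
python3 -c "
from plant import r
print(r.sign_off())"
```

```text
the job is handed in; nothing more can be done
None
```

I handed the job in at 36.9 s: the gauge was pressed in the groove at about 14 N for over a second and is back in its stand, and the marker is at about 45 mm (roughly 4.5 mm depth, felt by contact because the cameras could not resolve the pin's rise); sign-off returned no verdict.

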